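Ordering at the bakery counter by pointing

TASK

Press the plunger of the counter bell down with the fingertips to call the assistant, and let it spring back up. Then show the order by pointing straight down with the fingertips: first dwell for a good two seconds a few centimetres above the middle of the doughnut with dark chocolate icing, then point in the same way at the blue gift box it should go into, again for two seconds, and finish while still pointing there. Touch none of the pastries, boxes, bottles or jars, and leave them all where they are.

Things in the scene. Friction and masses are not known exactly. Their poses are not given: they have to be found in the camera images.
- bell: chrome dome counter bell on a black disc 84 mm across, fixed to the counter, dome top 43 mm high; origin at the centre of its underside, z up
- bell_top (a point): centre of the top of the bell's brass plunger, a round button 24 mm across that stands 58 mm above the counter when up; it goes straight down when pressed
- bell_plunger (a joint): plunger depth in m: 0 = up, 0.006 = fully down; a spring pushes back with 2 N at the top and 5 N at the bottom, where it meets a hard stop; the bell rings from 0.004 and the plunger counts as up below 0.002
- choc_ring: ring doughnut with dark chocolate icing and yellow dots, 74 mm across, 30 mm high, loose, 60 g; origin at the centre of its underside, z up. It stands on a fixed round stand or dish (rim 110 mm across, top 50 mm above the counter).
- choc_ring_top (a point): centre of the chocolate doughnut, level with its top (30 mm above its underside), z up
- blue_box: closed blue gift box with gold ribbon, 90 x 90 x 60 mm, loose on the counter, 150 g; origin at the centre of its underside, z up
- blue_box_top (a point): centre of the top of the blue box, on the ribbon (61 mm above the counter), z up
- white_ring: bystander: ring doughnut with white icing and pink dots, 74 mm across, 30 mm high, loose; origin under its centre. It stands on a fixed round stand or dish (rim 110 mm across, top 15 mm above the counter).
- bun: bystander: round brown bun with white stripes, 72 mm across, 41 mm high, loose; origin under its centre. It stands on a fixed round stand or dish (rim 110 mm across, top 70 mm above the counter).
- puff: bystander: oblong golden puff pastry, 85 x 50 x 33 mm, loose; origin under its centre. It stands on a fixed round stand or dish (rim 110 mm across, top 50 mm above the counter).
- white_box: bystander: closed white gift box with red ribbon, 90 x 90 x 60 mm, loose; origin under its centre
- gel_bottle: bystander: clear bottle with white cap, 60 mm across, 120 mm high, loose; origin under its centre
- sweet_jar: bystander: amber glass jar with a metal cap, 76 mm across, 110 mm high, loose; origin under its centre
Mind the look-alikes: they are no part of the job. What is shaped like the choc_ring but purple or turquoise is not meant.

How it is judged:
By the outcome, as a careful person would: the job done as asked, in the order asked, and still so for the second after the job is handed in, with the robot touching nothing.
It also fails if it takes over 53 s, if anything falls off the work surface, if the arm or the gripper's body presses on something with over 40 N, if the wrist force passes 120 N, or if a joint passes its speed limit or range.

ROBOT

A 6-joint arm with a two-finger parallel gripper is mounted at the origin on the work surface. World frame = base frame: x ahead of the robot, y to its left, z up, the work surface at z = 0. Lengths are in m, angles in rad, forces in N, time in s.
With the tool pointing down it reaches from about 0.275 to 0.775 m from the base axis. Payload 14.6 kg.
Tool frame: the origin (TCP) lies between the finger pads, 19 mm behind the fingertips; this is the grasp point; z points along the fingers, y is the line along which they close (so a half turn about z gives the same grasp; the last joint's range is limited). The gripper opens to 85 mm and grips with 20 to 120 N. Pads are 22 mm wide; open, the fingers measure 114 mm over their backs; the gripper's body (76 mm by 85 mm) begins 54 mm behind the grasp point. The pads swing forward as they close: fully open they stand 13 mm farther back than shut.
Start: joints at [1.066, 0.263, -0.048, 1.259, 0, 1.415], TCP at [0.18, 0.493, 0.25] pointing down, gripper open.
Joint ranges: [-2.65, 2.65], [-0.89, 1.7], [-1.18, 1.37], [-2.13, 2.11], [-1.35, 1.29], [-3.14, 3.14]. Speed limits (rad/s): [1.89, 1.89, 2.57, 2.79, 3.14, 3.14].

INTERFACE

Orientations are given as [roll, pitch, yaw] about the fixed x, y, z axes, in that order (R = Rz(yaw) Ry(pitch) Rx(roll)).
In Python, from bench import ctrl, vision, nets gives the robot as it stands.
- The arm moves only by the shell command python3 -m handwheel 'ROWS' [FORCE]. ROWS is JSON, a list of rows, each an object of numbers: "tx", "ty", "tz": the shift along the tool's x, y, z in mm; "twist": the turn about the tool's z in degrees; "jaw": the gripper's target within -1 to 1 (fully open at 1, half-way at 0, shut at -1). In form: [{"tx": .., "ty": .., "tz": .., "twist": .., "jaw": ..}, ...]. A call has 1 to 8 rows; each row is the pose to reach, as a shift and turn from the pose commanded when the call began, along the tool's axes at that moment; what a row does not reach only later rows make up. A row lasts 1/10 s, in which the tool goes at most 50 mm and 8.59 degrees, less where a joint would pass 70% of its speed; a pose out of reach is approached as far as the arm can. A call with a gripper value outside its range is refused whole. The fingers move at their own pace and stop on an object; FORCE is the grip in N (left out, the last holds). Time passes only in rows, so rows that repeat a pose let the fingers close. It gives the time, the measured TCP pose, the force, the opening and the grip force at its end, in the units of the state.
- ctrl.get_obs(): the state, without advancing time (a new reading comes with each control period).
- vision.snapshot(name): name is "scene" or "top" or "wrist"; returns the picture (480x640x3 uint8, blue, green, red); there is no depth.
- vision.get_calibration(name): a dict with "intrinsics" (3x3 intrinsics, pixels), "R" (3x3) and "t" (3): a world point X has camera coordinates R X + t. Camera axes: x right, y down, z forward; pixel columns grow to the right and rows downward; lengths in m; the calibration is good to about 2 mm. A picture is of the moment at which its call begins: read the wrist's pose just before it. get_calibration takes no time and is no camera call; for the wrist camera it gives the pose at the moment of the call.
- ctrl.sign_off(): hands the job in; it is judged then, once.
Trained networks look in the newest picture that a camera, given by its name, has taken for a name from the list of things; names that differ only in an ending like _2 or _b are one class to them, and where a whole thing is asked for, a point or a joint stands for the part that bears it (a point fixed in the world has none). Each returns a list of dicts, best first, with "p" (0 to 1); they miss things now and then, are a little off and sometimes report something else, mostly with a low value. They report only what shows in the picture. A call takes as long as a camera call. They do not tell look-alikes from the thing itself.
- nets.look_for(camera, target): "at" ([column, row] in pixels, amid what is visible of it).
- nets.regions_of(camera, target): "mask" (480x640 bool, what is visible of it) and "at" ([column, row] in pixels, amid what is visible of it).
The state is a dict: "clock": time; "joints": joint angles; "joint_velocities": joint speeds; "joint_efforts": joint torques, N m; "tool_pos": TCP position; "orientation": TCP orientation; "ft_force": force on the tool from outside, world axes, zero at the start; "wrist_torque": the same for the moment, N m; "width": finger opening in m; "grasp_force": force on a finger pad.
Only numpy, scipy, OpenCV 4.12 (cv2) and the standard library are available. Lean on these libraries where they do the work, as an engineer would, in place of code of your own. Each camera call takes 0.05 s, during which the arm holds its last target. There are 200 camera calls.

## Working session

There is one attempt and no reset: what is moved stays moved. The work goes in short steps, Python scripts to look and compute and a shell command to move; the robot and the scene stay as the last step left them, time stands still between calls to the robot, and variables do not carry over. Pictures are saved under pics/ and viewed, at most 10 in all, crops included, and the job is handed in when it is done.

```bash
mkdir -p pics
cat > h.py <<'E'
import numpy as np,cv2
from bench import ctrl,vision,nets
def ray(cam,px,z):
    c=vision.get_calibration(cam);K=np.array(c["intrinsics"]);R=np.array(c["R"]);t=np.array(c["t"])
    d=R.T@np.linalg.inv(K)@np.array([px[0],px[1],1.]);o=-R.T@t
    return o+d*(z-o[2])/d[2]
E
python3 - <<'E'
from h import *
for n in("top","scene"):
    cv2.imwrite(f"pics/{n}0.png",vision.snapshot(n))
    for t,z in(("bell_top",.058),("bell",.03),("choc_ring",.08),("blue_box",.06),("white_box",.06),("white_ring",.045),("bun",.1),("puff",.08),("gel_bottle",.12),("sweet_jar",.11)):
        for r in nets.look_for(n,t)[:4]:
            if r["p"]>.2: print(n,t,round(r["p"],2),np.round(r["at"]),ray(n,r["at"],z).round(3))
o=ctrl.get_obs();print(o["clock"],o["tool_pos"],o["orientation"])
E
```

```text
top bell_top 0.58 [271. 291.] [0.388 0.211 0.058]
top bell_top 0.36 [272. 286.] [0.402 0.21  0.058]
top bell 0.6 [269. 289.] [0.394 0.219 0.03 ]
top choc_ring 0.84 [232. 320.] [0.308 0.313 0.08 ]
top choc_ring 0.79 [204. 299.] [0.366 0.389 0.08 ]
top choc_ring 0.77 [177. 208.] [0.618 0.476 0.08 ]
top choc_ring 0.77 [216. 182.] [0.694 0.369 0.08 ]
top blue_box 0.92 [340. 271.] [0.441 0.018 0.06 ]
top blue_box 0.23 [215. 241.] [0.527 0.372 0.06 ]
top white_box 0.92 [416. 284.] [ 0.406 -0.194  0.06 ]
top white_ring 0.66 [399. 210.] [ 0.621 -0.153  0.045]
top white_ring 0.35 [342. 274.] [0.436 0.012 0.045]
top bun 0.7 [207. 244.] [0.514 0.383 0.1  ]
top bun 0.6 [480. 252.] [ 0.49  -0.364  0.1  ]
top puff 0.64 [292. 209.] [0.615 0.153 0.08 ]
top gel_bottle 0.58 [442. 190.] [ 0.659 -0.26   0.12 ]
top sweet_jar 0.9 [245. 200.] [0.634 0.279 0.11 ]
scene bell_top 0.39 [386. 266.] [0.397 0.212 0.058]
scene bell 0.91 [384. 279.] [0.412 0.226 0.03 ]
scene choc_ring 0.97 [391. 413.] [0.657 0.505 0.08 ]
scene choc_ring 0.87 [433. 278.] [0.338 0.319 0.08 ]
scene choc_ring 0.73 [328. 404.] [0.751 0.403 0.08 ]
scene choc_ring 0.7 [440. 323.] [0.416 0.418 0.08 ]
scene blue_box 0.93 [324. 233.] [0.453 0.033 0.06 ]
scene white_box 0.46 [396. 344.] [0.528 0.387 0.06 ]
scene white_ring 0.89 [230. 229.] [ 0.637 -0.143  0.045]
scene white_ring 0.63 [386. 264.] [0.384 0.202 0.045]
scene bun 0.89 [224. 145.] [ 0.499 -0.359  0.1  ]
scene puff 0.68 [308. 295.] [0.613 0.16  0.08 ]
scene gel_bottle 0.73 [190. 206.] [ 0.7  -0.22  0.12]
scene gel_bottle 0.71 [329. 347.] [0.674 0.313 0.12 ]
scene sweet_jar 0.72 [326. 346.] [0.673 0.304 0.11 ]
1.1 [0.17991732 0.49321584 0.24999796] [3.14156234e+00 2.28739961e-06 2.79181062e+00]
```

View pics/top0.png

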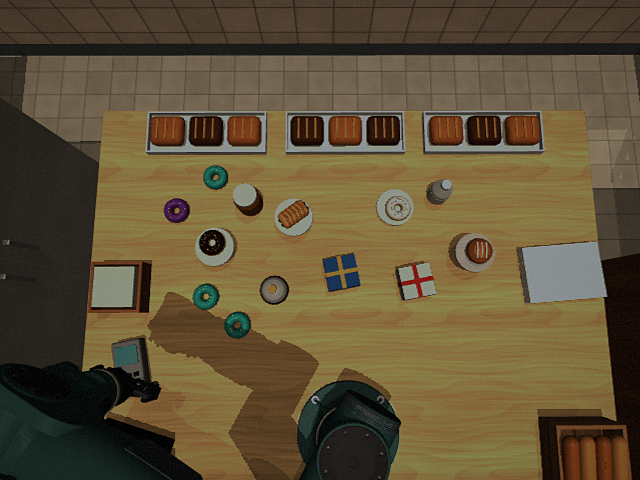

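View pics/scene0.png

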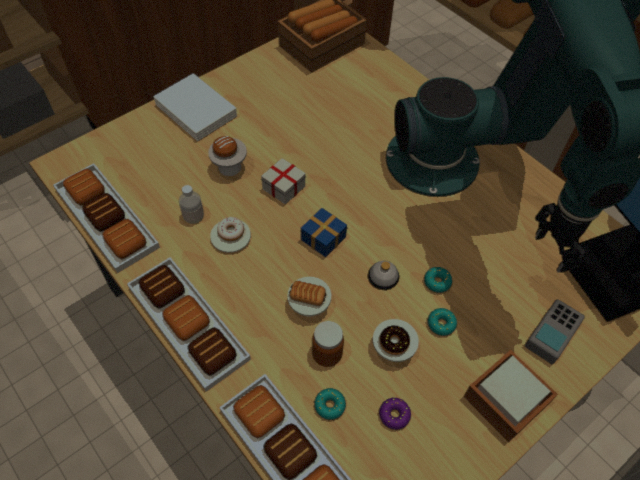

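The chocolate doughnut could be confused with several rings. In the top view these are dark brown on a stand (213,242), purple (176,210), and turquoise (215,177), (205,296) and (237,324). Only (213,242), which is scene (396,340), has dark icing with yellow dots, so I choose that one. The bell is at top (273,290) / scene (384,268), and the blue box at top (341,272) / scene (324,230). Next is a close crop and triangulation.

Run:
```python
from h import *
a=cv2.imread("pics/top0.png");b=cv2.imread("pics/scene0.png")
f=lambda im,x,y,s=30:cv2.resize(im[y-s:y+s,x-s:x+s],(260,260),interpolation=cv2.INTER_CUBIC)
cv2.imwrite("pics/crop.png",np.vstack([np.hstack([f(a,213,242),f(a,273,290),f(a,341,272)]),np.hstack([f(b,396,340),f(b,384,268),f(b,324,230)])]))
def P(c):
    c=vision.get_calibration(c);return np.array(c["intrinsics"])@np.c_[np.array(c["R"]),np.array(c["t"])]
for n,p,q in(("choc",(213,242),(396,340)),("bell",(272,289),(385,265))):
    X=cv2.triangulatePoints(P("top"),P("scene"),np.array(p,float),np.array(q,float)).ravel();print(n,(X[:3]/X[3]).round(3))
for n,p,q,z in(("choc",(213,242),(396,340),.078),("bell",(272,289),(385,265),.058),("box",(341,272),(324,227),.061)):
    print(n,ray("top",p,z).round(3),ray("scene",q,z).round(3))
```

```text
choc [0.522 0.379 0.063]
bell [0.394 0.208 0.056]
choc [0.523 0.372 0.078] [0.527 0.385 0.078]
bell [0.393 0.208 0.058] [0.395 0.208 0.058]
box [0.439 0.016 0.061] [0.443 0.019 0.061]
```

View pics/crop.png

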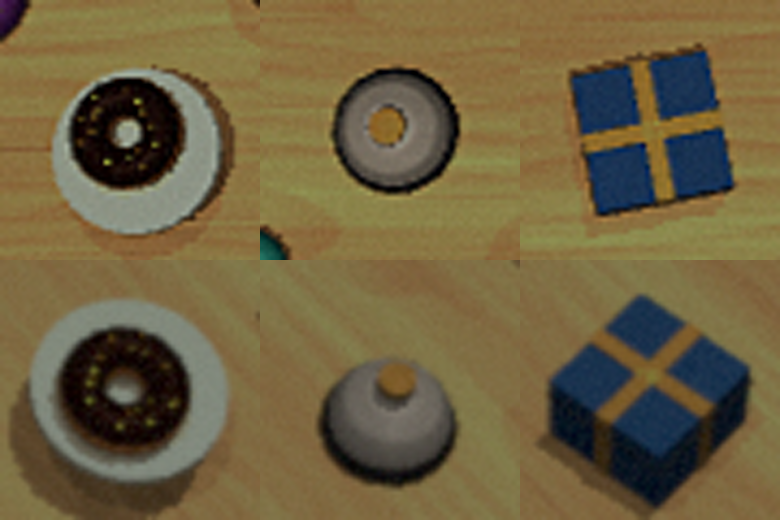

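The crop confirms the dark icing with yellow dots: top (212.3,242.5), scene (394.6,339.5). The brass plunger is at top (272.5,289), scene (385.4,265.2), and the box ribbon cross is at top (341.5,272).

```bash
cat >> h.py <<'E'
from scipy.spatial.transform import Rotation as Ro
def delta(p):
    o=ctrl.get_obs();R=Ro.from_euler("xyz",o["orientation"]).as_matrix()
    print("tcp",np.round(o["tool_pos"],4),"t",round(o["clock"],2),"f",np.round(o["ft_force"],1),"w",round(o["width"],4)," dtool mm",(R.T@(np.array(p)-o["tool_pos"])*1000).round(1))
E
python3 - <<'E'
from h import *
for n,p,q,z in(("choc",(212.3,242.5),(394.6,339.5),.074),("bell",(272.5,289.1),(385.4,265.2),.058),("box",(341.5,272),(324.7,226.8),.061)):
    print(n,ray("top",p,z).round(4),ray("scene",q,z).round(4))
delta([.394,.208,.2])
E
```

```text
choc [0.522  0.3749 0.074 ] [0.5272 0.3806 0.074 ]
bell [0.3928 0.2069 0.058 ] [0.3951 0.2089 0.058 ]
box [0.4393 0.0147 0.061 ] [0.4407 0.0193 0.061 ]
tcp [0.1799 0.4932 0.25  ] t 1.1 f [-0.1 -0.3  0.2] w 0.0856  dtool mm [-298.9 -194.6   50. ]
```

```bash
python3 -m handwheel '[{"tx":-20,"ty":-13,"tz":0,"jaw":-1},{"tx":-60,"ty":-39,"tz":0,"jaw":-1},{"tx":-100,"ty":-65,"tz":0,"jaw":-1},{"tx":-140,"ty":-91,"tz":0,"jaw":-1},{"tx":-180,"ty":-117,"tz":0,"jaw":-1},{"tx":-220,"ty":-143,"tz":0,"jaw":-1},{"tx":-245,"ty":-160,"tz":10,"jaw":-1},{"tx":-260,"ty":-169,"tz":20,"jaw":-1}]'
python3 - <<'E'
from h import *
cv2.imwrite("pics/w1.png",vision.snapshot("wrist"))
for r in nets.look_for("wrist","bell_top")[:3]: print(r["p"],r["at"],ray("wrist",r["at"],.058).round(4))
delta([.394,.208,.13])
E
```

```text
tcp [0.1799 0.4932 0.25  ] t 1.2 f [ 0.1  0.1 -0.5] w 0.0852  dtool mm [-298.9 -194.6  120. ]invalid input
```

View pics/w1.png

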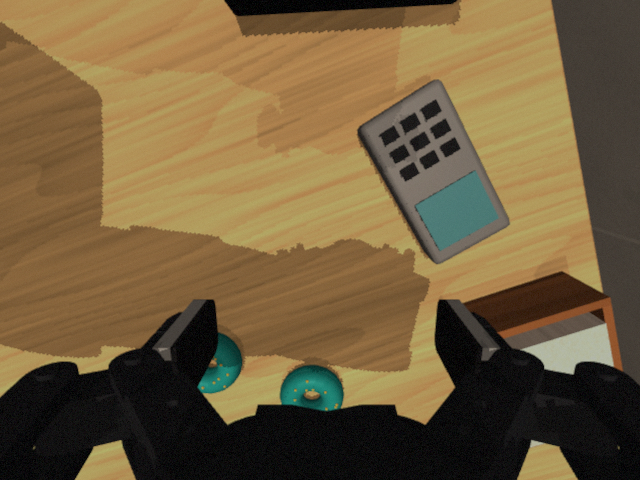

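The move was refused, probably because every key is required. The wrist picture is still at the start pose, showing a card terminal and two turquoise rings at (220,362) and (312,390). I'll send it again with twist included.

```bash
python3 -m handwheel '[{"tx":-20,"ty":-13,"tz":0,"twist":0,"jaw":-1},{"tx":-60,"ty":-39,"tz":0,"twist":0,"jaw":-1},{"tx":-100,"ty":-65,"tz":0,"twist":0,"jaw":-1},{"tx":-140,"ty":-91,"tz":0,"twist":0,"jaw":-1},{"tx":-180,"ty":-117,"tz":0,"twist":0,"jaw":-1},{"tx":-220,"ty":-143,"tz":0,"twist":0,"jaw":-1},{"tx":-235,"ty":-153,"tz":10,"twist":0,"jaw":-1},{"tx":-240,"ty":-156,"tz":20,"twist":0,"jaw":-1}]'
python3 - <<'E'
from h import *
cv2.imwrite("pics/w2.png",vision.snapshot("wrist"))
for r in nets.look_for("wrist","bell_top")[:3]: print(r["p"],r["at"],ray("wrist",r["at"],.058).round(4))
delta([.394,.208,.13])
E
```

```text
clock: 2.0
tool_pos: [0.3531, 0.263, 0.2298]
orientation: [3.141, 0.001, 2.789]
ft_force: [0.2, 0.6, -0.4]
width: -0.0003
grasp_force: 0.0
0.71 [284.4, 288.8] [0.3908 0.211  0.058 ]
tcp [0.3516 0.264  0.2289] t 2.1 f [-0.4 -0.7  0.4] w 0.0001  dtool mm [-59.2 -37.8  98.9]
```

View pics/w2.png

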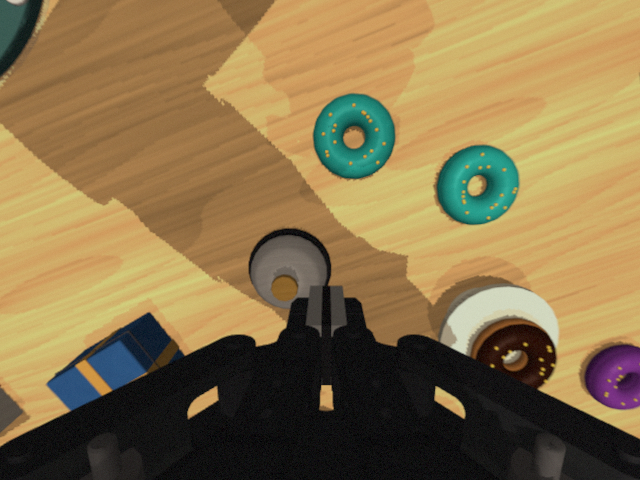

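The wrist view shows the brass plunger at (285,288), the chocolate ring at (515,357), the blue box at (115,365) and turquoise rings at the top. The wrist estimate for the bell, (0.391,0.211), agrees with the fixed cameras. I'll move over (0.393,0.209), with the tips about 18 mm above the plunger.

```bash
python3 - <<'E'
from h import *
print(ray("wrist",(515,357),.074).round(4))
E
python3 -m handwheel '[{"tx":-20,"ty":-13,"tz":10,"twist":0,"jaw":-1},{"tx":-45,"ty":-30,"tz":30,"twist":0,"jaw":-1},{"tx":-58,"ty":-38,"tz":60,"twist":0,"jaw":-1},{"tx":-58,"ty":-38,"tz":90,"twist":0,"jaw":-1},{"tx":-58,"ty":-38,"tz":115,"twist":0,"jaw":-1},{"tx":-58,"ty":-38,"tz":130,"twist":0,"jaw":-1},{"tx":-58,"ty":-38,"tz":135,"twist":0,"jaw":-1},{"tx":-58,"ty":-38,"tz":135,"twist":0,"jaw":-1}]'
python3 - <<'E'
from h import *
for n in("wrist","scene","top"):
    im=vision.snapshot(n)
    if n!="wrist":
        x,y=((385,250),(272,285))[n=="top"]; im=cv2.resize(im[y-45:y+45,x-45:x+45],(400,400),interpolation=cv2.INTER_CUBIC)
    else: im=cv2.resize(im[200:400,220:420],(400,400))
    globals()[n]=im
cv2.imwrite("pics/c3.png",np.hstack([wrist,scene]))
for r in nets.look_for("wrist","bell_top")[:2]: print(r["p"],r["at"],ray("wrist",r["at"],.058).round(4))
delta([.393,.209,.073])
E
```

```text
[0.5127 0.3788 0.074 ]
clock: 2.9
tool_pos: [0.3929, 0.2096, 0.0949]
orientation: [-3.141, -0.001, 2.793]
ft_force: [0.0, -0.5, 1.3]
width: 0.0003
grasp_force: 0.0
0.76 [327.1, 277.3] [0.3886 0.2115 0.058 ]
tcp [0.3938 0.2093 0.0958] t 3.1 f [-0.7 -0.   0.4] w 0.0003  dtool mm [ 0.7 -0.5 22.8]
```

View pics/c3.png

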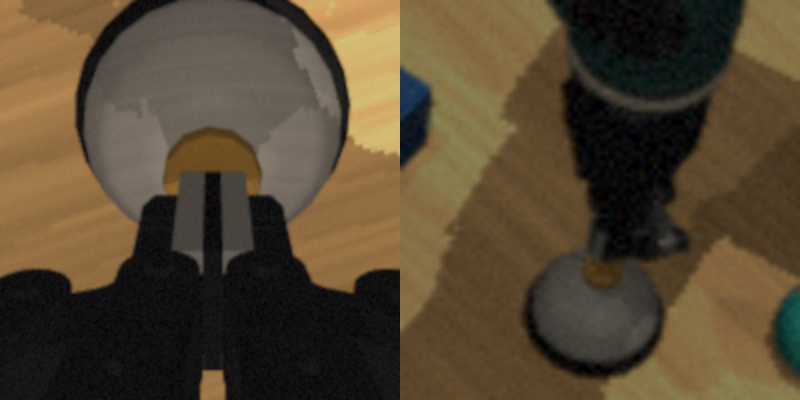

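The fingertips are centred over the plunger. Now I'll press slowly and read the force.

```bash
python3 -m handwheel '[{"tx":0,"ty":0,"tz":10,"twist":0,"jaw":-1},{"tx":0,"ty":0,"tz":16,"twist":0,"jaw":-1},{"tx":0,"ty":0,"tz":19,"twist":0,"jaw":-1},{"tx":0,"ty":0,"tz":21,"twist":0,"jaw":-1},{"tx":0,"ty":0,"tz":22,"twist":0,"jaw":-1},{"tx":0,"ty":0,"tz":22.5,"twist":0,"jaw":-1},{"tx":0,"ty":0,"tz":22.5,"twist":0,"jaw":-1},{"tx":0,"ty":0,"tz":22.5,"twist":0,"jaw":-1}]'
```

```text
clock: 3.9
tool_pos: [0.3932, 0.2088, 0.0725]
orientation: [-3.141, -0.0, 2.792]
ft_force: [-2.3, -0.3, 3.3]
width: -0.0002
grasp_force: 1.9
```

```bash
python3 -m handwheel '[{"tx":0,"ty":0,"tz":0.5,"twist":0,"jaw":-1},{"tx":0,"ty":0,"tz":1,"twist":0,"jaw":-1},{"tx":0,"ty":0,"tz":1.5,"twist":0,"jaw":-1},{"tx":0,"ty":0,"tz":1.5,"twist":0,"jaw":-1},{"tx":0,"ty":0,"tz":1.5,"twist":0,"jaw":-1}]'
python3 - <<'E'
from h import *
f=[]
for i in range(4): vision.snapshot("wrist");f.append(ctrl.get_obs()["ft_force"])
print(np.mean(f,0)); delta([.393,.209,.15])
E
```

```text
clock: 4.4
tool_pos: [0.3934, 0.2088, 0.071]
orientation: [-3.142, -0.0, 2.792]
ft_force: [-2.7, -1.0, 5.0]
width: 0.0001
grasp_force: 2.3
[-2.79148302 -0.79615295  5.24393152]
tcp [0.3934 0.2088 0.071 ] t 4.6 f [-3.2 -0.3  5.2] w -0.0  dtool mm [  0.4   0.  -79. ]
```

Force is 5.2 N, so the plunger is at the bottom and the bell has rung. Next I'll lift and let it spring up, then go across above the doughnut.

```bash
python3 -m handwheel '[{"tx":0,"ty":0,"tz":-5,"twist":0,"jaw":-1},{"tx":0,"ty":0,"tz":-20,"twist":0,"jaw":-1},{"tx":0,"ty":0,"tz":-55,"twist":0,"jaw":-1},{"tx":0,"ty":0,"tz":-95,"twist":0,"jaw":-1},{"tx":-3,"ty":10,"tz":-120,"twist":0,"jaw":-1},{"tx":-12,"ty":40,"tz":-129,"twist":0,"jaw":-1},{"tx":-25,"ty":80,"tz":-129,"twist":0,"jaw":-1},{"tx":-37,"ty":120,"tz":-129,"twist":0,"jaw":-1}]'
python3 -m handwheel '[{"tx":-12,"ty":40,"tz":0,"twist":0,"jaw":-1},{"tx":-20,"ty":65,"tz":0,"twist":0,"jaw":-1},{"tx":-25,"ty":80,"tz":0,"twist":0,"jaw":-1},{"tx":-26,"ty":83,"tz":0,"twist":0,"jaw":-1},{"tx":-26,"ty":83,"tz":0,"twist":0,"jaw":-1},{"tx":-26,"ty":83,"tz":0,"twist":0,"jaw":-1}]'
python3 - <<'E'
from h import *
im=vision.snapshot("wrist");s=vision.snapshot("scene")
x,y=386,300; s=cv2.resize(s[y-60:y+60,x-60:x+60],(400,400),interpolation=cv2.INTER_CUBIC)
cv2.imwrite("pics/c4.png",np.hstack([cv2.resize(im[160:460,170:470],(400,400)),s]))
for r in nets.look_for("wrist","choc_ring")[:4]: print(r["p"],r["at"],ray("wrist",r["at"],.074).round(4))
delta([.522,.378,.134])
E
```

```text
clock: 5.4
tool_pos: [0.4705, 0.3103, 0.201]
orientation: [3.14, 0.002, 2.791]
ft_force: [-0.2, 0.1, -0.0]
width: -0.0001
grasp_force: 0.0
clock: 6.0
tool_pos: [0.5218, 0.3774, 0.2003]
orientation: [-3.142, 0.0, 2.792]
ft_force: [-0.4, -0.2, 0.6]
width: -0.0
grasp_force: 0.0
0.95 [324.0, 223.2] [0.5097 0.3803 0.074 ]
0.81 [499.5, 290.0] [0.6014 0.4844 0.074 ]
0.72 [292.4, 48.8] [0.3993 0.4    0.074 ]
0.69 [142.5, 9.7] [0.3484 0.3229 0.074 ]
tcp [0.5219 0.3774 0.2004] t 6.15 f [ 0.3 -0.8 -0.5] w 0.0002  dtool mm [ 0.1  0.6 66.4]
```

View pics/c4.png

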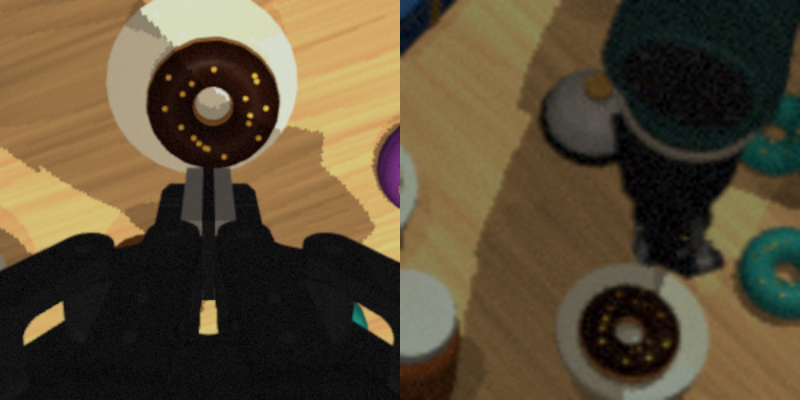

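The wrist crop shows the chocolate ring centred at wrist pixel (330,237), straight in line with the fingers. The scene crop shows the bell with its plunger standing up at crop (598,85).

Run:
```python
from h import *
for z in(.065,.08): print(ray("wrist",(330,237),z).round(4))
```

```text
[0.5228 0.3802 0.065 ]
[0.5191 0.3813 0.08  ]
```

The measured centre of (0.522,0.379) agrees. I'll descend so the tips are about 33 mm above it, then dwell.

```bash
python3 -m handwheel '[{"tx":0,"ty":2,"tz":15,"twist":0,"jaw":-1},{"tx":0,"ty":2,"tz":40,"twist":0,"jaw":-1},{"tx":0,"ty":2,"tz":58,"twist":0,"jaw":-1},{"tx":0,"ty":2,"tz":66,"twist":0,"jaw":-1},{"tx":0,"ty":2,"tz":68,"twist":0,"jaw":-1},{"tx":0,"ty":2,"tz":68,"twist":0,"jaw":-1},{"tx":0,"ty":2,"tz":68,"twist":0,"jaw":-1},{"tx":0,"ty":2,"tz":68,"twist":0,"jaw":-1}]'
for i in 1 2 3; do python3 -m handwheel '[{"tx":0,"ty":0,"tz":0,"twist":0,"jaw":-1},{"tx":0,"ty":0,"tz":0,"twist":0,"jaw":-1},{"tx":0,"ty":0,"tz":0,"twist":0,"jaw":-1},{"tx":0,"ty":0,"tz":0,"twist":0,"jaw":-1},{"tx":0,"ty":0,"tz":0,"twist":0,"jaw":-1},{"tx":0,"ty":0,"tz":0,"twist":0,"jaw":-1},{"tx":0,"ty":0,"tz":0,"twist":0,"jaw":-1},{"tx":0,"ty":0,"tz":0,"twist":0,"jaw":-1}]' | head -2; done
python3 -m handwheel '[{"tx":0,"ty":0,"tz":0,"twist":0,"jaw":-1},{"tx":0,"ty":0,"tz":0,"twist":0,"jaw":-1},{"tx":0,"ty":0,"tz":0,"twist":0,"jaw":-1},{"tx":0,"ty":0,"tz":0,"twist":0,"jaw":-1},{"tx":0,"ty":0,"tz":-10,"twist":0,"jaw":-1},{"tx":0,"ty":0,"tz":-35,"twist":0,"jaw":-1},{"tx":0,"ty":0,"tz":-60,"twist":0,"jaw":-1},{"tx":0,"ty":0,"tz":-70,"twist":0,"jaw":-1}]'
python3 - <<'E'
from h import *
delta([.44,.017,.2])
E
```

```text
clock: 6.95
tool_pos: [0.5232, 0.38, 0.1328]
orientation: [3.141, 0.001, 2.792]
ft_force: [0.2, 0.5, -0.4]
width: 0.0
grasp_force: 0.0
clock: 7.75
tool_pos: [0.5228, 0.3798, 0.132]
clock: 8.55
tool_pos: [0.5228, 0.3798, 0.132]
clock: 9.35
tool_pos: [0.5228, 0.3798, 0.132]
clock: 10.15
tool_pos: [0.5235, 0.3802, 0.2049]
orientation: [3.139, 0.002, 2.792]
ft_force: [0.5, 0.2, -0.7]
width: 0.0002
grasp_force: 0.0
tcp [0.5235 0.3802 0.2049] t 10.15 f [ 0.5  0.2 -0.7] w 0.0002  dtool mm [ -46.  -369.8    4.1]
```

```bash
python3 -m handwheel '[{"tx":-3,"ty":-20,"tz":0,"twist":0,"jaw":-1},{"tx":-7,"ty":-55,"tz":0,"twist":0,"jaw":-1},{"tx":-12,"ty":-95,"tz":0,"twist":0,"jaw":-1},{"tx":-17,"ty":-135,"tz":0,"twist":0,"jaw":-1},{"tx":-22,"ty":-175,"tz":0,"twist":0,"jaw":-1},{"tx":-27,"ty":-215,"tz":0,"twist":0,"jaw":-1},{"tx":-32,"ty":-255,"tz":0,"twist":0,"jaw":-1},{"tx":-37,"ty":-295,"tz":0,"twist":0,"jaw":-1}]' | head -2
python3 -m handwheel '[{"tx":-4,"ty":-35,"tz":0,"twist":0,"jaw":-1},{"tx":-7,"ty":-60,"tz":0,"twist":0,"jaw":-1},{"tx":-9,"ty":-73,"tz":0,"twist":0,"jaw":-1},{"tx":-9,"ty":-75,"tz":0,"twist":0,"jaw":-1},{"tx":-9,"ty":-75,"tz":0,"twist":0,"jaw":-1},{"tx":-9,"ty":-75,"tz":0,"twist":0,"jaw":-1}]'|head -2
python3 - <<'E'
from h import *
im=vision.snapshot("wrist");s=vision.snapshot("top")
x,y=260,250; s=cv2.resize(s[y-90:y+90,x-90:x+90],(400,400),interpolation=cv2.INTER_CUBIC)
cv2.imwrite("pics/c5.png",np.hstack([cv2.resize(im[160:460,170:470],(400,400)),s]))
delta([.4405,.017,.117])
E
```

```text
clock: 10.95
tool_pos: [0.4558, 0.0886, 0.2019]
clock: 11.55
tool_pos: [0.4394, 0.0171, 0.2019]
tcp [0.4394 0.0171 0.2019] t 11.65 f [0.6 0.4 0.5] w -0.0001  dtool mm [-1.1  0.3 84.9]
```

View pics/c5.png

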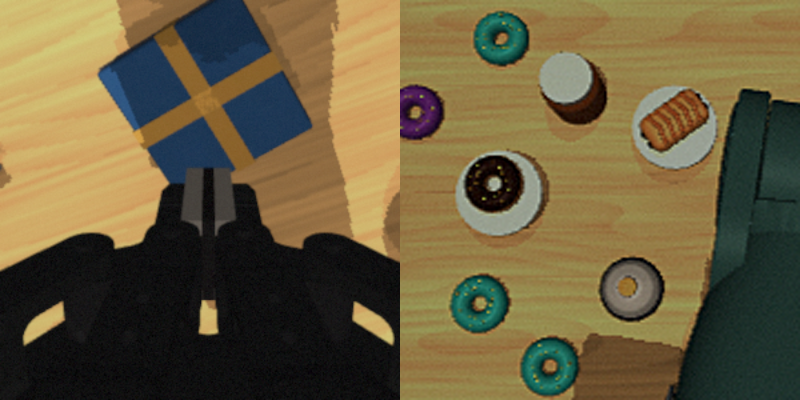

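The ribbon cross is at wrist pixel (325,235), the same offset as a centred target. In the top crop the plunger is up and the pastries have not moved. I'll descend to about 35 mm above the box and dwell.

```bash
python3 -m handwheel '[{"tx":-1,"ty":0,"tz":15,"twist":0,"jaw":-1},{"tx":-1,"ty":0,"tz":40,"twist":0,"jaw":-1},{"tx":-1,"ty":0,"tz":65,"twist":0,"jaw":-1},{"tx":-1,"ty":0,"tz":80,"twist":0,"jaw":-1},{"tx":-1,"ty":0,"tz":87,"twist":0,"jaw":-1},{"tx":-1,"ty":0,"tz":87,"twist":0,"jaw":-1},{"tx":-1,"ty":0,"tz":87,"twist":0,"jaw":-1},{"tx":-1,"ty":0,"tz":87,"twist":0,"jaw":-1}]'
for i in 1 2 3 4; do python3 -m handwheel '[{"tx":0,"ty":0,"tz":0,"twist":0,"jaw":-1},{"tx":0,"ty":0,"tz":0,"twist":0,"jaw":-1},{"tx":0,"ty":0,"tz":0,"twist":0,"jaw":-1},{"tx":0,"ty":0,"tz":0,"twist":0,"jaw":-1},{"tx":0,"ty":0,"tz":0,"twist":0,"jaw":-1},{"tx":0,"ty":0,"tz":0,"twist":0,"jaw":-1},{"tx":0,"ty":0,"tz":0,"twist":0,"jaw":-1},{"tx":0,"ty":0,"tz":0,"twist":0,"jaw":-1}]' | head -4; done
python3 -c "
from bench import ctrl
print(ctrl.sign_off())"
```

```text
clock: 12.45
tool_pos: [0.4407, 0.0162, 0.1157]
orientation: [3.141, 0.001, 2.792]
ft_force: [1.0, 0.4, 0.2]
width: -0.0
grasp_force: 0.0
clock: 13.25
tool_pos: [0.4402, 0.0161, 0.115]
orientation: [3.142, -0.0, 2.792]
ft_force: [-0.0, -0.3, -0.1]
clock: 14.05
tool_pos: [0.4402, 0.0161, 0.115]
orientation: [-3.142, -0.0, 2.792]
ft_force: [0.5, 0.1, 0.3]
clock: 14.85
tool_pos: [0.4402, 0.0161, 0.115]
orientation: [3.142, -0.0, 2.792]
ft_force: [0.9, -1.1, -0.3]
clock: 15.65
tool_pos: [0.4402, 0.0161, 0.115]
orientation: [3.142, 0.0, 2.792]
ft_force: [-0.5, -0.0, 0.5]
the job is handed in; nothing more can be done
None
```

I rang the bell and the plunger sprang back up, dwelled over 2 s about 33 mm above the chocolate doughnut, then over 3 s about 35 mm above the blue box, and handed in at 15.7 s still pointing there, with no sign of contact except on the bell.

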